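Hang the teething ring on the drying peg that has no play

ROBOT

A 6-joint arm with a two-finger parallel gripper is mounted at the origin on the work surface. World frame = base frame: x ahead of the robot, y to its left, z up, the work surface at z = 0. Lengths are in m, angles in rad, forces in N, time in s.
With the tool pointing down it reaches from about 0.3 to 0.85 m from the base axis. Payload 5.4 kg.
Tool frame: the origin (TCP) lies at the very end of the fingers, on their centre line; the grasp point (between the pads) lies 19 mm behind it; z points along the fingers, y is the line along which they close (so a half turn about z gives the same grasp; the last joint's range is limited). The gripper opens to 85 mm and grips with 20 to 120 N. Pads are 22 mm wide; open, the fingers measure 114 mm over their backs; the gripper's body (76 mm by 85 mm) begins 54 mm behind the grasp point. The pads swing forward as they close: fully open they stand 13 mm farther back than shut.
Start: joints at [-1.422, 0.158, 1.597, -0, 1.386, -0.21], TCP at [0.202, -0.538, 0.231] pointing down, gripper open.
Joint ranges: [-2.91, 2.91], [-0.94, 2.29], [0.18, 2.7], [-1.29, 4.43], [0.17, 2.64], [-3, 3]. Speed limits (rad/s): [2.57, 2.57, 3.14, 3.14, 3.14, 3.14].

INTERFACE

Orientations are given as a rotation vector (axis times angle).
In Python, from rig import status, cams, order, recognise, masks_of, mark_of gives the robot as it stands.
- The arm moves only by the tool move_arm, never from a script. Its arguments are lists of equal length, an entry for each row: "travel": the shift along the tool's x, y, z normalised to -1 to 1, where 1 is 0.8 m, a list of three; "dr": the turn, a rotation vector about the tool's x, y, z normalised to -1 to 1, where 1 is 120 degrees, a list of three; "grip": the opening, from -1 (shut) to 1 (fully open), so that 0 is half open. In form: {"travel": [[tx, ty, tz], ...], "dr": [[ax, ay, az], ...], "grip": [grip, ...]}. A call has 1 to 8 rows; each row is the pose to reach, as a shift and turn from the pose commanded when the call began, along the tool's axes at that moment; what a row does not reach only later rows make up. A row lasts 1/12 s, in which the tool goes at most 41.7 mm and 7.16 degrees, less where a joint would pass 70% of its speed; a pose out of reach is approached as far as the arm can. A call with a number of a shift or a turn outside -1 to 1 is refused whole. A call with a gripper value outside its range is refused whole. The fingers move at their own pace and stop on an object; "newtons" is the grip in N (left out, the last holds). Time passes only in rows, so rows that repeat a pose let the fingers close. It gives the time, the measured TCP pose, the force, the opening and the grip force at its end, in the units of the state.
- status.get_obs(): the state, without advancing time (a new reading comes with each control period).
- cams.camera(name): name is "side" or "top" or "wrist"; returns a dict with "pixels" (420x560x3 uint8, blue, green, red), "range_z" (420x560 float32, m along the optical axis (not along the pixel's ray), 0 where there is no reading), "fx", "fy", "cx", "cy" (pixels), "eye" and "orientation" of the camera in the world; the wrist camera has in their place "T_tool_cam" (4x4, takes a point from camera to tool coordinates, whose origin is the TCP and whose axes are the flange's). Camera axes: x right, y down, z forward; pixel columns grow to the right and rows downward; lengths in m; the calibration is good to about 2 mm. A picture is of the moment at which its call begins: read the wrist's pose just before it.
- order.sign_off(): hands the job in; it is judged then, once.
Trained networks look in a picture, given as the dict that the camera call returned (one of the last four; its "shot" number tells which), for a name from the list of things; names that differ only in an ending like _2 or _b are one class to them, and where a whole thing is asked for, a point or a joint stands for the part that bears it (a point fixed in the world has none). Each returns a list of dicts, best first, with "score" (0 to 1); they miss things now and then, are a little off and sometimes report something else, mostly with a low value. They report only what shows in the picture. A call takes as long as a camera call. They do not tell look-alikes from the thing itself.
- recognise(picture, target): "bbox" ([left, top, right, bottom] in pixels, round what is visible of it).
- masks_of(picture, target): "region" (420x560 bool, what is visible of it) and "bbox" ([left, top, right, bottom] in pixels, round what is visible of it).
- mark_of(picture, target): "uv" ([column, row] in pixels: a listed point, or the origin of a listed thing).
The state is a dict: "clock": time; "joints": joint angles; "joint_vel": joint speeds; "joint_torque": joint torques, N m; "tcp_pos": TCP position; "orientation": TCP orientation; "ft_force": force on the tool from outside, world axes, zero at the start; "moment": the same for the moment, N m; "gripper_width": opening from 0.0 (shut) to 1.0 (fully open); "grip_force": force on a finger pad.
Only numpy, scipy, OpenCV 4.12 (cv2) and the standard library are available. Lean on these libraries where they do the work, as an engineer would, in place of code of your own. Each camera call takes 0.05 s, during which the arm holds its last target. There are 200 camera calls.

TASK

Two of the three rocking pegs on the shelf have worn loose. Rock them gently one by one with the fingers, each first away from the robot and then back towards it, without pinching them, until you have found the one that does not flop; then hang the olive-wood ring on that firm peg, all the way down on its collar, and let go. Leave the jar, the bowl and the rattle where they are.

Things in the scene. Friction and masses are not known exactly. Their poses are not given: they have to be found in the camera images.
- stand_a: Drying stand a, fixed: pale wooden box housing 70 x 70 mm, 54 mm high. Origin: centre of its underside; x level, away from its peg. A steel arm rocks on a level cross pin (along y) 66 mm above the origin; steel cheeks reach 76 mm, a counterweight behind the pin 80 mm. The three look alike; a hidden bush guides each arm: good in one stand, worn in two. Arms stand upright when let go.
- peg_a (a point): Upright wooden peg, 15 mm thick, 45 mm tall, on the arm of stand_a. Origin: centre of the top of its collar (40 mm across), 96 mm above the shelf, 28 mm in front of the pin. x: towards the pin, away from the robot; z up. Nudged along x with 3 to 6 N (open fingers astride its upper half) the firm peg gives 1 to 4 mm each way, a loose one 7 to 12 mm nearly without force. Cracks above 15 N: do not pinch.
- rocker_a (a joint): Tilt of the arm of stand_a on its cross pin, rad: 0 upright; positive with the peg's top pushed along peg x (away from the robot), negative with it pulled back or sagging towards the robot. Nudged, the firm one stays within about 0.06 either way; a loose one goes to about 0.15 and sags there when the ring hangs on it.
- stand_b: Drying stand b, fixed: pale wooden box housing 70 x 70 mm, 54 mm high. Origin: centre of its underside; x level, away from its peg. A steel arm rocks on a level cross pin (along y) 66 mm above the origin; steel cheeks reach 76 mm, a counterweight behind the pin 80 mm. The three look alike; a hidden bush guides each arm: good in one stand, worn in two. Arms stand upright when let go.
- peg_b (a point): Upright wooden peg, 15 mm thick, 45 mm tall, on the arm of stand_b. Origin: centre of the top of its collar (40 mm across), 96 mm above the shelf, 28 mm in front of the pin. x: towards the pin, away from the robot; z up. Nudged along x with 3 to 6 N (open fingers astride its upper half) the firm peg gives 1 to 4 mm each way, a loose one 7 to 12 mm nearly without force. Cracks above 15 N: do not pinch.
- rocker_b (a joint): Tilt of the arm of stand_b on its cross pin, rad: 0 upright; positive with the peg's top pushed along peg x (away from the robot), negative with it pulled back or sagging towards the robot. Nudged, the firm one stays within about 0.06 either way; a loose one goes to about 0.15 and sags there when the ring hangs on it.
- stand_c: Drying stand c, fixed: pale wooden box housing 70 x 70 mm, 54 mm high. Origin: centre of its underside; x level, away from its peg. A steel arm rocks on a level cross pin (along y) 66 mm above the origin; steel cheeks reach 76 mm, a counterweight behind the pin 80 mm. The three look alike; a hidden bush guides each arm: good in one stand, worn in two. Arms stand upright when let go.
- peg_c (a point): Upright wooden peg, 15 mm thick, 45 mm tall, on the arm of stand_c. Origin: centre of the top of its collar (40 mm across), 96 mm above the shelf, 28 mm in front of the pin. x: towards the pin, away from the robot; z up. Nudged along x with 3 to 6 N (open fingers astride its upper half) the firm peg gives 1 to 4 mm each way, a loose one 7 to 12 mm nearly without force. Cracks above 15 N: do not pinch.
- rocker_c (a joint): Tilt of the arm of stand_c on its cross pin, rad: 0 upright; positive with the peg's top pushed along peg x (away from the robot), negative with it pulled back or sagging towards the robot. Nudged, the firm one stays within about 0.06 either way; a loose one goes to about 0.15 and sags there when the ring hangs on it.
- ring_mid (a point): Centre (half-way up) of the dark olive-wood ring, lying flat: 62 mm outside diameter, 31 mm hole, 18 mm thick, about 40 g. z up, its axis. Can be gripped across its outside. Hung up, it lies flat on the collar round the peg, its centre 9 mm above the collar.
- jar: Small open glass jar, 64 mm across, 70 mm high, a steel spring clip on its rim; stands behind the stands. Origin: centre of its underside. Leave it alone.
- bowl: Steel baby bowl, 116 mm across, 45 mm high. Origin: centre of its underside. Leave it alone.
- rattle: Red plastic rattle, a dumb-bell 140 mm long and 44 mm thick, lying on the shelf nearest the robot. Origin: on the shelf under its middle. Leave it alone.
Things that resemble listed ones, but are neither listed nor needed, are in the scene too. Leave any yellow look-alike of the stand_c alone.

How it is judged:
By the outcome, as a careful person would: the job done as asked, in the order asked, and still so for the second after the job is handed in, with the robot touching nothing.
It also fails if it takes over 72 s, if anything falls off the work surface, if the arm or the gripper's body presses on something with over 40 N, if the wrist force passes 120 N, or if a joint passes its speed limit or range.

## Working session

There is one attempt and no reset: what is moved stays moved. The work goes in short steps, Python scripts to look and compute and a tool call to move; the robot and the scene stay as the last step left them, time stands still between calls to the robot, and variables do not carry over. Pictures are saved under pics/ and viewed, at most 10 in all, crops included, and the job is handed in when it is done.

Besides the shell and the picture viewer there is one more tool, called after ">>>" as name(argument=value, ...) on one line, values as JSON. move_arm: Moves the arm, as the interface text tells. Scaled input: -1 to 1 covers 0.8 m each way for a shift and 120 degrees each way for a turn. Its arguments: {"type":"object","properties":{"travel":{"type":"array","items":{"type":"array","items":{"type":"number"}}},"dr":{"type":"array","items":{"type":"array","items":{"type":"number"}}},"grip":{"type":"array","items":{"type":"number"}},"newtons":{"type":"number"}},"required":["travel","dr","grip"]}

```bash
ls; mkdir -p pics; cat > h.py <<'E'
import numpy as np, cv2
from scipy.spatial.transform import Rotation as R
from rig import status, cams, order, recognise, masks_of, mark_of
def pose():
    s=status.get_obs(); T=np.eye(4); T[:3,:3]=R.from_rotvec(s['orientation']).as_matrix(); T[:3,3]=s['tcp_pos']; return T,s
def cam(name):
    T,s=pose(); p=cams.camera(name)
    if name=='wrist': p['T']=T@np.array(p['T_tool_cam'])
    else:
        M=np.eye(4); o=np.array(p['orientation']); M[:3,:3]=o if o.shape==(3,3) else R.from_rotvec(o).as_matrix(); M[:3,3]=p['eye']; p['T']=M
    return p
def ray(p,uv):
    d=np.array([(uv[0]-p['cx'])/p['fx'],(uv[1]-p['cy'])/p['fy'],1.]); return p['T'][:3,3],p['T'][:3,:3]@d
def at_z(p,uv,z):
    o,d=ray(p,uv); return o+d*(z-o[2])/d[2]
def cloud(p):
    v,u=np.mgrid[:420,:560]; z=p['range_z']
    c=np.stack([(u-p['cx'])/p['fx']*z,(v-p['cy'])/p['fy']*z,z],-1); return c@p['T'][:3,:3].T+p['T'][:3,3]
def proj(p,X):
    c=p['T'][:3,:3].T@(np.array(X)-p['T'][:3,3]); return np.array([c[0]/c[2]*p['fx']+p['cx'],c[1]/c[2]*p['fy']+p['cy']])
E
python3 - <<'E'
from h import *
np.set_printoptions(precision=3,suppress=True)
T,s=pose(); print(T); print(s)
for n in ['top','side']:
    p=cam(n); cv2.imwrite(f'pics/{n}0.png',p['pixels']); print(n,p['T'])
    for t,z in [('peg_a',.096),('stand_a',0),('ring_mid',.009),('jar',0),('bowl',0),('rattle',0)]:
        for m in mark_of(p,t): print(t,round(m['score'],2),np.round(m['uv']),at_z(p,m['uv'],z))
E
```

```text
pics
[[ 0.936  0.351 -0.     0.202]
 [ 0.351 -0.936  0.002 -0.538]
 [ 0.    -0.002 -1.     0.23 ]
 [ 0.     0.     0.     1.   ]]
{'clock': 0.0, 'joints': array([-1.422,  0.159,  1.598, -0.   ,  1.386, -0.21 ]), 'joint_vel': array([-0.   , -0.001,  0.001,  0.001, -0.001, -0.001]), 'joint_torque': array([ -0.   , -39.6  , -33.143,  -0.   ,   0.008,   0.   ]), 'tcp_pos': array([ 0.202, -0.538,  0.23 ]), 'orientation': array([-3.089, -0.56 , -0.   ]), 'ft_force': array([ 0.107, -0.45 , -0.021]), 'moment': array([-0.042, -0.021,  0.038]), 'grip_force': 0.0, 'gripper_width': 1.0044997003675842}
top [[ 0.015 -0.997  0.073  0.496]
 [-1.    -0.014  0.016  0.052]
 [-0.015 -0.074 -0.997  1.177]
 [ 0.     0.     0.     1.   ]]
peg_a 0.95 [275. 286.] [0.422 0.072 0.096]
peg_a 0.92 [261. 206.] [0.582 0.102 0.096]
peg_a 0.9 [343. 189.] [ 0.619 -0.065  0.096]
peg_a 0.76 [125. 215.] [0.561 0.38  0.096]
peg_a 0.66 [432. 194.] [ 0.612 -0.245  0.096]
stand_a 0.88 [338. 182.] [ 0.645 -0.062  0.   ]
stand_a 0.85 [280. 266.] [0.458 0.064 0.   ]
stand_a 0.72 [139. 202.] [0.595 0.38  0.   ]
stand_a 0.59 [26
[... 493 characters left out ...]
 0.678]
 [-0.02  -0.783 -0.622  0.6  ]
 [ 0.     0.     0.     1.   ]]
peg_a 0.94 [356. 224.] [0.423 0.084 0.096]
peg_a 0.79 [236. 341.] [0.562 0.378 0.096]
peg_a 0.76 [298. 132.] [ 0.613 -0.256  0.096]
peg_a 0.64 [281. 172.] [ 0.61  -0.063  0.096]
peg_a 0.63 [278. 219.] [0.574 0.104 0.096]
stand_a 0.91 [263. 251.] [0.61  0.102 0.   ]
stand_a 0.84 [221. 372.] [0.596 0.38  0.   ]
stand_a 0.64 [283. 165.] [ 0.651 -0.235  0.   ]
stand_a 0.61 [281. 221.] [ 0.597 -0.002  0.   ]
stand_a 0.6 [269. 203.] [ 0.643 -0.061  0.   ]
stand_a 0.57 [340. 250.] [0.45  0.063 0.   ]
ring_mid 0.8 [306. 337.] [0.476 0.291 0.009]
jar 0.59 [236. 177.] [ 0.759 -0.15   0.   ]
bowl 0.72 [175. 302.] [0.733 0.269 0.   ]
```

View pics/top0.png

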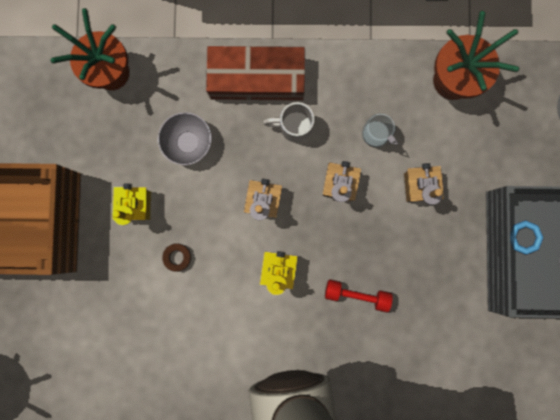

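View pics/side0.png

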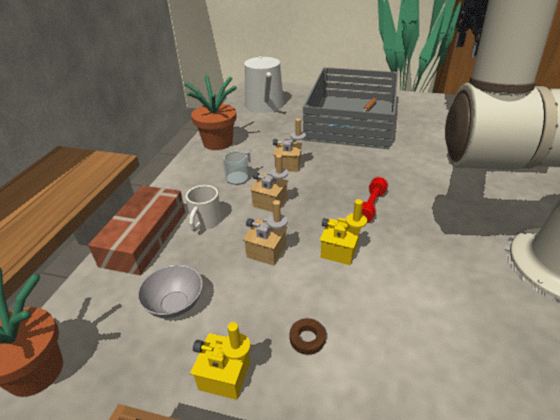

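Top view: the wooden stands are at (263,200), (342,182) and (425,186), with yellow look-alikes at (130,204) and (280,272). The dark olive-wood ring is at (177,257), and the blue ring at (527,237) in the crate is not it. The side view agrees. I'll now measure peg positions and yaws from depth.

```bash
python3 - <<'E'
from h import *
np.set_printoptions(precision=4,suppress=True)
for n in ['top','side']:
    p=cam(n); C=cloud(p)
    for c in [(.59,.103),(.63,-.064),(.63,-.245)]:
        d=np.hypot(C[...,0]-c[0],C[...,1]-c[1])<.08
        q=C[d&(C[...,2]>.122)&(C[...,2]<.16)]; h=C[d&(C[...,2]>.02)&(C[...,2]<.06)]
        r=cv2.minAreaRect((h[:,:2]*1000).astype(np.float32))
        print(n,'peg',len(q),q.mean(0),q[:,2].max(),'house',len(h),np.round(r[0]),np.round(r[1]),round(r[2],1))
    q=C[(np.hypot(C[...,0]-.477,C[...,1]-.293)<.05)&(C[...,2]>.01)]; print('ring',len(q),(q.min(0)+q.max(0))/2,np.ptp(q,0),np.percentile(q[:,2],90))
p=cam('top'); cv2.imwrite('pics/crop.png',cv2.resize(p['pixels'][150:275,155:455],None,fx=2.6,fy=2.6,interpolation=cv2.INTER_CUBIC))
E
```

```text
top peg 50 [0.5739 0.105  0.1405] 0.14542876000155824 house 643 [602. 101.] [70. 70.] 81.2
top peg 53 [ 0.6131 -0.0599  0.1395] 0.14458640742467987 house 636 [641. -66.] [70. 70.] 79.6
top peg 62 [ 0.6106 -0.2434  0.1379] 0.1453991960638179 house 684 [ 639. -242.] [70. 72.] 5.1
ring 498 [0.4748 0.2893 0.0178] [0.0609 0.0615 0.0143] 0.0214033710141887
side peg 90 [0.5735 0.1074 0.1339] 0.1419767583636694 house 949 [602. 100.] [72. 71.] 81.3
side peg 64 [ 0.6128 -0.0588  0.1335] 0.1425365582561386 house 689 [641. -66.] [72. 70.] 80.0
side peg 42 [ 0.6104 -0.2424  0.1336] 0.14173381501068943 house 441 [ 639. -243.] [71. 72.] 5.3
ring 796 [0.4745 0.2881 0.0156] [0.0609 0.0624 0.011 ] 0.019096965277682176
```

View pics/crop.png

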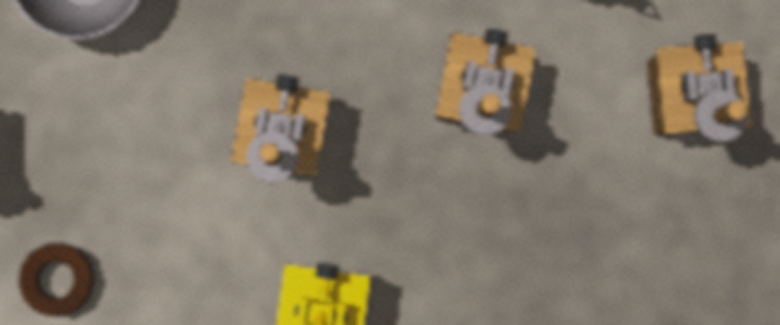

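The crop confirms the measurement: three wooden stands, each with its peg towards the robot, and the olive ring at crop (57,281). I'll start with the right-hand peg.

```bash
cat >> h.py <<'E'
P={'L':(.574,.1055,-8.8),'M':(.613,-.0602,-10.2),'R':(.6108,-.244,4.5)}
def go(x,y,z,yaw):   # tool y along -/+ peg x
    T,s=pose(); f=np.radians(90+yaw); X=np.array([np.cos(f),np.sin(f),0]); Z=np.array([0,0,-1.]); G=np.stack([X,np.cross(Z,X),Z],1)
    t=T[:3,:3].T@(np.array([x,y,z])-T[:3,3])/.8; r=R.from_matrix(T[:3,:3].T@G).as_rotvec(degrees=True)/120
    print('go',np.round(t,4),np.round(r,4))
E
python3 - <<'E'
from h import *
x,y,w=P['R']; go(x,y,.24,w)
E
```

```text
go [ 0.6078 -0.165  -0.0109] [-0.      0.     -0.6162]
```

>>> move_arm(travel=[[0.608,-0.165,-0.011],[0.608,-0.165,-0.011],[0.608,-0.165,-0.011],[0.608,-0.165,-0.011],[0.608,-0.165,-0.011],[0.608,-0.165,-0.011],[0.608,-0.165,-0.011],[0.608,-0.165,-0.011]], dr=[[0,0,-0.616],[0,0,-0.616],[0,0,-0.616],[0,0,-0.616],[0,0,-0.616],[0,0,-0.616],[0,0,-0.616],[0,0,-0.616]], grip=[-0.3,-0.3,-0.3,-0.3,-0.3,-0.3,-0.3,-0.3])

```text
clock: 1.52
tcp_pos: [0.4739, -0.3422, 0.2374]
orientation: [2.438, 1.981, -0.0]
ft_force: [-0.3, -0.8, -0.2]
gripper_width: 0.35
grip_force: 0.0
```

```bash
python3 - <<'E'
from h import *
x,y,w=P['R']; go(x,y,.22,w)
E
```

```text
go [0.1551 0.1424 0.0217] [ 1.000e-04  2.000e-04 -1.358e-01]
```

>>> move_arm(travel=[[0.155,0.142,0.022],[0.155,0.142,0.022],[0.155,0.142,0.022],[0.155,0.142,0.022],[0.155,0.142,0.022],[0.155,0.142,0.022],[0.155,0.142,0.022]], dr=[[0,0,-0.136],[0,0,-0.136],[0,0,-0.136],[0,0,-0.136],[0,0,-0.136],[0,0,-0.136],[0,0,-0.136]], grip=[-0.3,-0.3,-0.3,-0.3,-0.3,-0.3,-0.3])

```text
clock: 2.1
tcp_pos: [0.6093, -0.2465, 0.2193]
orientation: [-2.138, -2.301, 0.001]
ft_force: [-0.4, -0.9, -0.2]
gripper_width: 0.354
grip_force: 0.0
```

```bash
cat >> h.py <<'E'
def pegnow(p,c,lo=.125,hi=.15,r=.04):
    C=cloud(p); q=C[(np.hypot(C[...,0]-c[0],C[...,1]-c[1])<r)&(C[...,2]>lo)&(C[...,2]<hi)]
    return len(q),np.round(q.mean(0),4),np.round((q.min(0)+q.max(0))/2,4),np.round(np.ptp(q,0),4)
E
python3 - <<'E'
from h import *
x,y,w=P['R']; go(x,y,.115,w); T,s=pose(); print(s['tcp_pos'],s['ft_force'],s['gripper_width'])
p=cam('wrist'); cv2.imwrite('pics/w1.png',p['pixels']); print(pegnow(p,(x,y)))
for m in mark_of(p,'peg_a'): print(m['score'],m['uv'],at_z(p,m['uv'],.096))
E
```

```text
go [0.003  0.0022 0.1304] [-0.0003  0.0001 -0.0025]
[ 0.60932707 -0.24652334  0.21933715] [-0.44601021 -0.88410163 -0.21035429] 0.3535309826914761
(330, array([ 0.6118, -0.2427,  0.1386]), array([ 0.6121, -0.244 ,  0.134 ]), array([0.0149, 0.014 , 0.0172]))
```

View pics/w1.png

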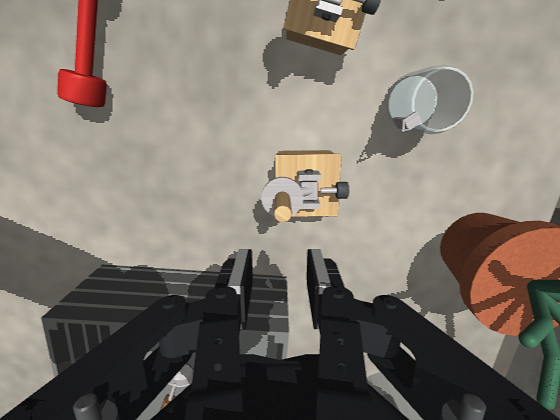

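The wrist view shows the wooden peg at (283,213), centred between the fingers at (240,270) and (318,270). I'll lower the fingers astride it.

>>> move_arm(travel=[[0.003,0.003,0.03],[0.003,0.003,0.07],[0.003,0.003,0.105],[0.003,0.003,0.129],[0.003,0.003,0.129],[0.003,0.003,0.129]], dr=[[0,0,0],[0,0,0],[0,0,0],[0,0,0],[0,0,0],[0,0,0]], grip=[-0.3,-0.3,-0.3,-0.3,-0.3,-0.3])

```text
clock: 2.7
tcp_pos: [0.6105, -0.2446, 0.1159]
orientation: [-2.14, -2.297, 0.001]
ft_force: [0.4, 0.4, 1.1]
gripper_width: 0.351
grip_force: 0.0
```

>>> move_arm(travel=[[0,0.003,0],[0,0.006,0],[0,0.009,0],[0,0.01,0],[0,0.01,0]], dr=[[0,0,0],[0,0,0],[0,0,0],[0,0,0],[0,0,0]], grip=[-0.3,-0.3,-0.3,-0.3,-0.3])

```text
clock: 3.12
tcp_pos: [0.6205, -0.2434, 0.1173]
orientation: [2.138, 2.3, 0.0]
ft_force: [-0.2, 0.1, 0.2]
gripper_width: 0.35
grip_force: 0.0
```

```bash
python3 - <<'E'
from h import *
T,s=pose(); print(s['tcp_pos'],s['ft_force'])
for n in ('top','side','wrist'): print(n,pegnow(cam(n),(.612,-.244),r=.012,hi=.147))
E
```

```text
[ 0.62047608 -0.24340669  0.11725818] [-0.22185761  0.0737478   0.21929898]h.py:28: RuntimeWarning: Mean of empty slice.
  return len(q),np.round(q.mean(0),4),np.round((q.min(0)+q.max(0))/2,4),np.round(np.ptp(q,0),4)
  ret = um.true_divide(
Traceback (most recent call last):
  File "h.py", line 28, in pegnow
    return len(q),np.round(q.mean(0),4),np.round((q.min(0)+q.max(0))/2,4),np.round(np.ptp(q,0),4)
                                                  ~~~~~^^^
ValueError: zero-size array to reduction operation minimum which has no identity
```

>>> move_arm(travel=[[0,0.001,0],[0,0.002,0],[0,0.003,0],[0,0.004,0],[0,0.004,0],[0,0.004,0]], dr=[[0,0,0],[0,0,0],[0,0,0],[0,0,0],[0,0,0],[0,0,0]], grip=[-0.3,-0.3,-0.3,-0.3,-0.3,-0.3])

```text
clock: 3.67
tcp_pos: [0.623, -0.243, 0.1163]
orientation: [-2.139, -2.301, 0.0]
ft_force: [-0.6, -0.3, 0.2]
gripper_width: 0.35
grip_force: 0.0
```

>>> move_arm(travel=[[0,0.001,0],[0,0.002,0],[0,0.003,0],[0,0.004,0],[0,0.004,0],[0,0.004,0]], dr=[[0,0,0],[0,0,0],[0,0,0],[0,0,0],[0,0,0],[0,0,0]], grip=[-0.3,-0.3,-0.3,-0.3,-0.3,-0.3])

```text
clock: 4.17
tcp_pos: [0.6261, -0.2428, 0.1163]
orientation: [-2.139, -2.301, 0.0]
ft_force: [-0.6, -0.0, 0.3]
gripper_width: 0.352
grip_force: 0.3
```

```bash
python3 - <<'E'
from h import *
p=cam('wrist'); cv2.imwrite('pics/w2.png',p['pixels'][160:360,180:400].repeat(3,0).repeat(3,1))
E
```

```text
(no output)
```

View pics/w2.png

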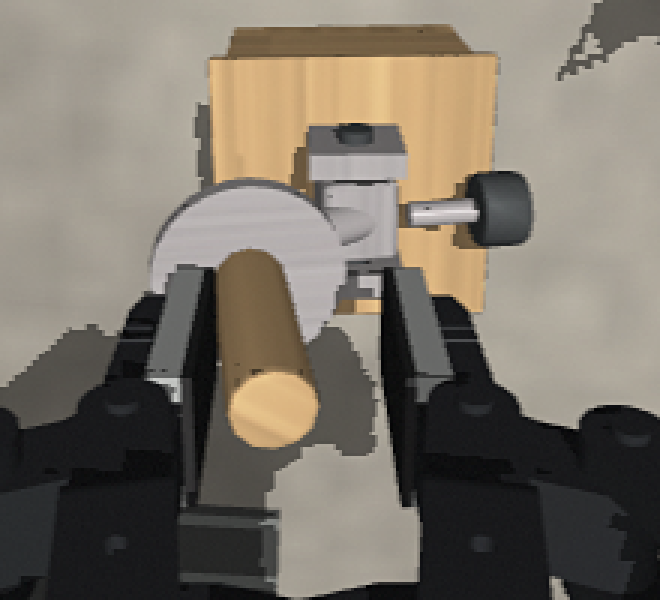

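The fingers are astride the peg and the left one leans it. It has moved about 6.5 mm with almost no force, so it looks loose. I'll push a little farther, then rock it back.

>>> move_arm(travel=[[0,0.0015,0],[0,0.003,0],[0,0.003,0],[0,-0.01,0],[0,-0.025,0],[0,-0.029,0],[0,-0.031,0],[0,-0.031,0]], dr=[[0,0,0],[0,0,0],[0,0,0],[0,0,0],[0,0,0],[0,0,0],[0,0,0],[0,0,0]], grip=[-0.3,-0.3,-0.3,-0.3,-0.3,-0.3,-0.3,-0.3])

```text
clock: 4.88
tcp_pos: [0.6016, -0.2446, 0.1164]
orientation: [2.139, 2.3, 0.001]
ft_force: [-0.7, 0.7, 1.0]
gripper_width: 0.351
grip_force: 0.0
```

>>> move_arm(travel=[[0,-0.001,0],[0,-0.002,0],[0,-0.003,0],[0,-0.004,0],[0,-0.005,0],[0,-0.006,0],[0,-0.006,0],[0,-0.006,0]], dr=[[0,0,0],[0,0,0],[0,0,0],[0,0,0],[0,0,0],[0,0,0],[0,0,0],[0,0,0]], grip=[-0.3,-0.3,-0.3,-0.3,-0.3,-0.3,-0.3,-0.3])

```text
clock: 5.55
tcp_pos: [0.5967, -0.2449, 0.1163]
orientation: [2.139, 2.301, 0.0]
ft_force: [0.4, -0.2, -0.3]
gripper_width: 0.348
grip_force: 0.3
```

Right peg: it moved about 8–9 mm away and 8 mm back at under 1 N, so it is loose. I'll re-centre, lift and go to the middle peg.

>>> move_arm(travel=[[0,0.01,0],[0,0.017,0],[0,0.017,-0.04],[0,0.017,-0.09],[0.05,0.022,-0.11],[0.1,0.028,-0.11],[0.15,0.033,-0.11],[0.2,0.036,-0.11]], dr=[[0,0,0],[0,0,0],[0,0,0],[0,0,0],[0,0,0.03],[0,0,0.06],[0,0,0.09],[0,0,0.122]], grip=[-0.3,-0.3,-0.3,-0.3,-0.3,-0.3,-0.3,-0.3])

```text
clock: 6.22
tcp_pos: [0.6145, -0.0816, 0.2053]
orientation: [2.417, 2.004, 0.002]
ft_force: [0.6, 0.8, 0.3]
gripper_width: 0.355
grip_force: 0.0
```

```bash
python3 - <<'E'
from h import *
x,y,w=P['M']; p=cam('wrist'); print(pegnow(p,(x,y),r=.015,hi=.146)); go(x,y,.2,w)
E
```

```text
(377, array([ 0.6151, -0.0588,  0.1391]), array([ 0.6147, -0.06  ,  0.134 ]), array([0.0146, 0.0141, 0.018 ]))
go [ 0.0163 -0.0043  0.0061] [-0.0003 -0.0024 -0.0028]
```

>>> move_arm(travel=[[0.016,-0.002,0.006],[0.016,-0.002,0.006],[0.016,-0.002,0.05],[0.016,-0.002,0.09],[0.016,-0.002,0.111],[0.016,-0.002,0.111],[0.016,-0.002,0.111]], dr=[[0,0,0],[0,0,0],[0,0,0],[0,0,0],[0,0,0],[0,0,0],[0,0,0]], grip=[-0.3,-0.3,-0.3,-0.3,-0.3,-0.3,-0.3])

```text
clock: 6.85
tcp_pos: [0.6139, -0.0715, 0.1146]
orientation: [-2.414, -2.007, 0.002]
ft_force: [0.2, -0.4, 0.6]
gripper_width: 0.349
grip_force: 0.0
```

>>> move_arm(travel=[[0,0.003,0],[0,0.006,0],[0,0.008,0],[0,0.009,0],[0,0.01,0],[0,0.01,0]], dr=[[0,0,0],[0,0,0],[0,0,0],[0,0,0],[0,0,0],[0,0,0]], grip=[-0.3,-0.3,-0.3,-0.3,-0.3,-0.3])

```text
clock: 7.35
tcp_pos: [0.6224, -0.0719, 0.116]
orientation: [2.414, 2.01, -0.0]
ft_force: [-1.0, -0.6, 1.2]
gripper_width: 0.35
grip_force: 0.6
```

The fingers are about 12 mm off sideways, so I'll back off, correct that and push again.

>>> move_arm(travel=[[0,-0.009,0],[0,-0.009,0],[0.008,-0.009,0],[0.0145,-0.009,0],[0.0145,-0.009,0],[0.0145,-0.004,0],[0.0145,-0.002,0],[0.0145,-0.002,0]], dr=[[0,0,0],[0,0,0],[0,0,0],[0,0,0],[0,0,0],[0,0,0],[0,0,0],[0,0,0]], grip=[-0.3,-0.3,-0.3,-0.3,-0.3,-0.3,-0.3,-0.3])

```text
clock: 8.02
tcp_pos: [0.6234, -0.0603, 0.1156]
orientation: [2.414, 2.009, 0.0]
ft_force: [0.7, -0.1, -0.0]
gripper_width: 0.355
grip_force: 0.0
```

>>> move_arm(travel=[[0,0.001,0],[0,0.002,0],[0,0.003,0],[0,0.003,0],[0,0.003,0]], dr=[[0,0,0],[0,0,0],[0,0,0],[0,0,0],[0,0,0]], grip=[-0.3,-0.3,-0.3,-0.3,-0.3])

```text
clock: 8.43
tcp_pos: [0.6247, -0.0606, 0.1155]
orientation: [-2.414, -2.009, 0.001]
ft_force: [-3.5, 0.1, 1.3]
gripper_width: 0.355
grip_force: 1.7
```

>>> move_arm(travel=[[0,0.001,0],[0,0.001,0],[0,0.001,0]], dr=[[0,0,0],[0,0,0],[0,0,0]], grip=[-0.3,-0.3,-0.3])

```text
clock: 8.68
tcp_pos: [0.6249, -0.0606, 0.1155]
orientation: [-2.413, -2.008, 0.003]
ft_force: [-5.3, -0.4, 3.9]
gripper_width: 0.353
grip_force: 3.2
```

It is firm in the push direction, about 5 N at 3 mm. Now I'll pull it back.

>>> move_arm(travel=[[0,-0.008,0],[0,-0.016,0],[0,-0.021,0],[0,-0.023,0],[0,-0.024,0],[0,-0.024,0]], dr=[[0,0,0],[0,0,0],[0,0,0],[0,0,0],[0,0,0],[0,0,0]], grip=[-0.3,-0.3,-0.3,-0.3,-0.3,-0.3])

```text
clock: 9.18
tcp_pos: [0.6071, -0.0572, 0.1156]
orientation: [2.414, 2.009, 0.001]
ft_force: [0.1, 0.6, 0.4]
gripper_width: 0.352
grip_force: 0.0
```

>>> move_arm(travel=[[0,-0.001,0],[0,-0.002,0],[0,-0.002,0],[0,-0.002,0]], dr=[[0,0,0],[0,0,0],[0,0,0],[0,0,0]], grip=[-0.3,-0.3,-0.3,-0.3])

```text
clock: 9.52
tcp_pos: [0.6057, -0.057, 0.1156]
orientation: [2.415, 2.009, 0.0]
ft_force: [1.0, 0.1, -0.2]
gripper_width: 0.352
grip_force: 0.1
```

>>> move_arm(travel=[[0,-0.001,0],[0,-0.002,0],[0,-0.002,0],[0,-0.002,0]], dr=[[0,0,0],[0,0,0],[0,0,0],[0,0,0]], grip=[-0.3,-0.3,-0.3,-0.3])

```text
clock: 9.85
tcp_pos: [0.6051, -0.0569, 0.1156]
orientation: [2.413, 2.008, 0.003]
ft_force: [5.7, -1.6, -2.9]
gripper_width: 0.352
grip_force: 2.7
```

>>> move_arm(travel=[[0,-0.001,0],[0,-0.001,0],[0,-0.001,0]], dr=[[0,0,0],[0,0,0],[0,0,0]], grip=[-0.3,-0.3,-0.3])

```text
clock: 10.1
tcp_pos: [0.6049, -0.0569, 0.1156]
orientation: [2.412, 2.007, 0.005]
ft_force: [8.5, -1.1, -6.6]
gripper_width: 0.35
grip_force: 4.0
```

Middle peg: about 5 N at 3 mm away and 5.7–8.5 N at 2 mm back, so this is the firm one. I'll release it, lift and go to the ring.

>>> move_arm(travel=[[0,0.006,0],[0,0.013,0],[0,0.013,0],[0,0.013,-0.03],[0,0.013,-0.08],[0,0.013,-0.12],[0,0.013,-0.12],[0,0.013,-0.12]], dr=[[0,0,0],[0,0,0],[0,0,0],[0,0,0],[0,0,0],[0,0,0],[0,0,0],[0,0,0]], grip=[-0.3,-0.3,-0.3,-0.3,-0.3,-0.3,-0.3,-0.3])

```text
clock: 10.77
tcp_pos: [0.6149, -0.0588, 0.2146]
orientation: [2.411, 2.007, 0.005]
ft_force: [0.5, -0.3, -0.7]
gripper_width: 0.351
grip_force: 0.0
```

```bash
python3 - <<'E'
from h import *
go(.4747,.289,.18,79.8); p=cam('top'); print(pegnow(p,P['M']))
E
```

```text
go [ 0.3957 -0.2515  0.0416] [ 0.0017  0.0022 -0.7522]h.py:28: RuntimeWarning: Mean of empty slice.
  return len(q),np.round(q.mean(0),4),np.round((q.min(0)+q.max(0))/2,4),np.round(np.ptp(q,0),4)
  ret = um.true_divide(
Traceback (most recent call last):
  File "h.py", line 28, in pegnow
    return len(q),np.round(q.mean(0),4),np.round((q.min(0)+q.max(0))/2,4),np.round(np.ptp(q,0),4)
                                                  ~~~~~^^^
ValueError: zero-size array to reduction operation minimum which has no identity
```

>>> move_arm(travel=[[0.396,-0.251,0],[0.396,-0.251,0],[0.396,-0.251,0],[0.396,-0.251,0],[0.396,-0.251,0],[0.396,-0.251,0],[0.396,-0.251,0.01],[0.396,-0.251,0.02]], dr=[[0,0,-0.752],[0,0,-0.752],[0,0,-0.752],[0,0,-0.752],[0,0,-0.752],[0,0,-0.752],[0,0,-0.752],[0,0,-0.752]], grip=[1,1,1,1,1,1,1,1])

```text
clock: 11.48
tcp_pos: [0.4874, 0.2519, 0.201]
orientation: [-1.146, -2.923, 0.002]
ft_force: [0.7, 1.5, 0.7]
gripper_width: 1.004
grip_force: 0.0
```

```bash
python3 - <<'E'
from h import *
go(.4747,.289,.17,79.8)
E
```

```text
go [0.0432 0.0233 0.0387] [-0.0007 -0.0008 -0.2719]
```

>>> move_arm(travel=[[0.043,0.023,0.039],[0.043,0.023,0.039],[0.043,0.023,0.039],[0.043,0.023,0.039],[0.043,0.023,0.039],[0.043,0.023,0.039],[0.043,0.023,0.039]], dr=[[0,0,-0.272],[0,0,-0.272],[0,0,-0.272],[0,0,-0.272],[0,0,-0.272],[0,0,-0.272],[0,0,-0.272]], grip=[1,1,1,1,1,1,1])

```text
clock: 12.07
tcp_pos: [0.4757, 0.2869, 0.1693]
orientation: [-0.291, -3.125, 0.002]
ft_force: [-0.1, -0.8, -0.0]
gripper_width: 1.002
grip_force: 0.0
```

```bash
python3 - <<'E'
from h import *
p=cam('wrist'); C=cloud(p); q=C[(np.hypot(C[...,0]-.4747,C[...,1]-.289)<.045)&(C[...,2]>.011)&(C[...,2]<.03)]; print('ring',len(q),(q.min(0)+q.max(0))/2,np.ptp(q,0),np.median(q[:,2]))
(c,r)=cv2.minEnclosingCircle((q[:,:2]*1000).astype(np.float32)); print(c,r)
go(.4747,.289,.0,79.8); print(pose()[1]['tcp_pos'])
E
```

```text
ring 2033 [0.47478184 0.28998623 0.01566696] [0.06135828 0.06136354 0.00917913] 0.018107113155722998
(474.79998779296875, 290.0541687011719) 30.816547393798828
go [0.0015 0.0025 0.2122] [-0.0006 -0.0011 -0.0038]
[0.47593563 0.28694856 0.16972296]
```

>>> move_arm(travel=[[0.0015,0.003,0.04],[0.0015,0.003,0.09],[0.0015,0.003,0.14],[0.0015,0.003,0.175],[0.0015,0.003,0.195],[0.0015,0.003,0.207],[0.0015,0.003,0.212],[0.0015,0.003,0.212]], dr=[[0,0,-0.004],[0,0,-0.004],[0,0,-0.004],[0,0,-0.004],[0,0,-0.004],[0,0,-0.004],[0,0,-0.004],[0,0,-0.004]], grip=[1,1,1,1,1,1,1,1])

```text
clock: 12.78
tcp_pos: [0.4759, 0.2897, 0.0011]
orientation: [-0.276, -3.129, 0.001]
ft_force: [-0.3, -0.5, 0.6]
gripper_width: 1.0
grip_force: 0.0
```

>>> move_arm(travel=[[0,0,0.002],[0,0,0.004],[0,0,0.005],[0,0,0.005]], dr=[[0,0,0],[0,0,0],[0,0,0],[0,0,0]], grip=[1,1,1,1])

```text
clock: 13.12
tcp_pos: [0.4766, 0.2901, -0.0018]
orientation: [0.275, 3.128, 0.001]
ft_force: [0.7, -0.7, 0.7]
gripper_width: 0.996
grip_force: 0.0
```

>>> move_arm(travel=[[0,0,0],[0,0,0],[0,0,0],[0,0,0],[0,0,0],[0,0,0]], dr=[[0,0,0],[0,0,0],[0,0,0],[0,0,0],[0,0,0],[0,0,0]], grip=[0.2,0.2,0.2,0.2,0.2,0.2], newtons=30)

```text
clock: 13.62
tcp_pos: [0.4765, 0.29, -0.0016]
orientation: [0.275, 3.129, 0.0]
ft_force: [-2.0, -0.7, 5.5]
gripper_width: 0.718
grip_force: 32.3
```

>>> move_arm(travel=[[0,0,-0.02],[0,0,-0.05],[0,0,-0.1],[0,0,-0.15],[0,0,-0.2],[0,0,-0.25],[0,0,-0.25],[0,0,-0.25]], dr=[[0,0,0],[0,0,0],[0,0,0],[0,0,0],[0,0,0],[0,0,0],[0,0,0],[0,0,0]], grip=[0.2,0.2,0.2,0.2,0.2,0.2,0.2,0.2])

```text
clock: 14.28
tcp_pos: [0.4779, 0.2906, 0.2009]
orientation: [0.275, 3.123, 0.004]
ft_force: [0.4, 0.3, -0.3]
gripper_width: 0.717
grip_force: 33.0
```

```bash
python3 - <<'E'
from h import *
T,s=pose(); p=cam('wrist'); cv2.imwrite('pics/w3.png',p['pixels'])
m=masks_of(p,'ring_mid'); print(s['gripper_width'],s['tcp_pos'],[(round(k['score'],2),k['bbox']) for k in m])
L=(cloud(p)-T[:3,3])@T[:3,:3]
if m:
    k=m[0]['region']&(p['range_z']>0); q=L[k]; q=q[(abs(q[:,:2])<.05).all(1)]
    print(np.percentile(q,[1,50,99],axis=0).round(4))
go(.6142,-.0598,.20,79.8)
E
```

```text
0.7165162081395444 [0.47794882 0.29056864 0.20092339] [(0.86, [220.3, 214.2, 346.2, 329.8])]
[[-0.0265 -0.0272 -0.021 ]
 [ 0.0049  0.001  -0.0195]
 [ 0.0318  0.0294 -0.0045]]
go [-0.2471 -0.3998 -0.0045] [-0.0004 -0.0007  0.0012]
```

View pics/w3.png

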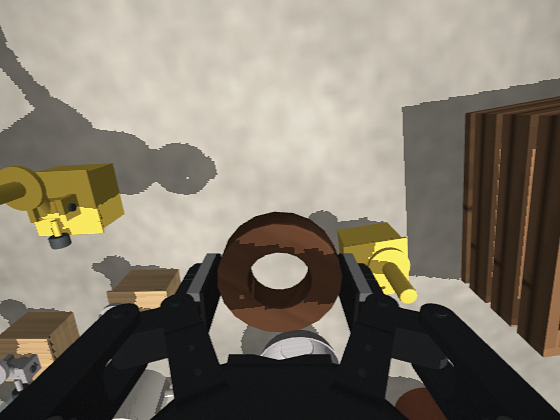

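The ring at (280,271) is level and centred between the fingers. I'll carry it over the firm middle peg.

>>> move_arm(travel=[[-0.248,-0.4,-0.004],[-0.248,-0.4,-0.004],[-0.248,-0.4,-0.004],[-0.248,-0.4,-0.004],[-0.248,-0.4,-0.004],[-0.248,-0.4,-0.004],[-0.248,-0.4,-0.004],[-0.248,-0.4,-0.004]], dr=[[0,0,0],[0,0,0],[0,0,0],[0,0,0],[0,0,0],[0,0,0],[0,0,0],[0,0,0]], grip=[0.2,0.2,0.2,0.2,0.2,0.2,0.2,0.2])

```text
clock: 15.05
tcp_pos: [0.5985, -0.0215, 0.1975]
orientation: [-0.275, -3.125, -0.001]
ft_force: [1.0, 0.2, -0.4]
gripper_width: 0.718
grip_force: 33.0
```

```bash
python3 - <<'E'
from h import *
go(.6153,-.06,.18,79.8)
E
```

```text
go [-0.0291 -0.0438  0.0218] [ 0.0002 -0.0022  0.0011]
```

>>> move_arm(travel=[[-0.029,-0.044,0.01],[-0.029,-0.044,0.02],[-0.029,-0.044,0.022],[-0.029,-0.044,0.022],[-0.029,-0.044,0.022]], dr=[[0,0,0],[0,0,0],[0,0,0],[0,0,0],[0,0,0]], grip=[0.2,0.2,0.2,0.2,0.2])

```text
clock: 15.47
tcp_pos: [0.6152, -0.0569, 0.1814]
orientation: [-0.273, -3.127, -0.002]
ft_force: [-0.1, 1.1, 0.5]
gripper_width: 0.72
grip_force: 33.1
```

```bash
python3 - <<'E'
from h import *
T,s=pose(); print(s['tcp_pos'],s['orientation']); go(.6153,-.06,.12,79.8)
p=cam('wrist'); cv2.imwrite('pics/w4.png',p['pixels'][150:360,150:410].repeat(3,0).repeat(3,1)[:600,:780])
E
```

```text
[ 0.61518989 -0.05694811  0.18137879] [-2.73024451e-01 -3.12684766e+00 -1.52289509e-03]
go [-0.001  -0.0038  0.0767] [ 0.0003 -0.0014  0.0018]
```

View pics/w4.png

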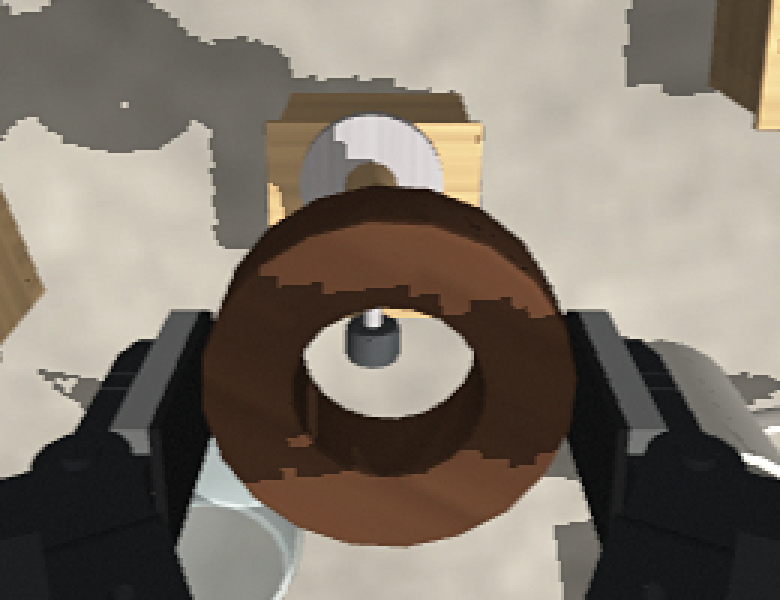

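The stand lies directly below, within about 3 mm sideways. I'll correct that and lower in steps.

>>> move_arm(travel=[[-0.001,-0.004,0],[-0.001,-0.004,0.01],[-0.001,-0.004,0.025],[-0.001,-0.004,0.04],[-0.001,-0.004,0.055],[-0.001,-0.004,0.07],[-0.001,-0.004,0.07]], dr=[[0,0,0],[0,0,0],[0,0,0],[0,0,0],[0,0,0],[0,0,0],[0,0,0]], grip=[0.2,0.2,0.2,0.2,0.2,0.2,0.2])

```text
clock: 16.1
tcp_pos: [0.614, -0.061, 0.1223]
orientation: [-0.275, -3.123, -0.002]
ft_force: [0.1, 0.2, -0.9]
gripper_width: 0.714
grip_force: 33.1
```

```bash
python3 - <<'E'
from h import *
T,s=pose(); print(s['tcp_pos'],s['ft_force']); go(.6153,-.06,.095,79.8)
E
```

```text
[ 0.61400354 -0.06097779  0.12232497] [ 0.09974145  0.19357091 -0.91681957]
go [-0.0016  0.0015  0.0341] [ 0.0004 -0.0033  0.0012]
```

>>> move_arm(travel=[[-0.001,0.001,0.01],[-0.001,0.001,0.02],[-0.001,0.001,0.027],[-0.001,0.001,0.032],[-0.001,0.001,0.032]], dr=[[0,0,0],[0,0,0],[0,0,0],[0,0,0],[0,0,0]], grip=[0.2,0.2,0.2,0.2,0.2])

```text
clock: 16.52
tcp_pos: [0.6168, -0.0609, 0.1]
orientation: [-0.275, -3.128, -0.001]
ft_force: [-0.2, 0.3, -2.2]
gripper_width: 0.718
grip_force: 33.1
```

>>> move_arm(travel=[[0,0,0.001],[0,0,0.002],[0,0,0.002],[0,0,0.002]], dr=[[0,0,0],[0,0,0],[0,0,0],[0,0,0]], grip=[0.2,0.2,0.2,0.2])

```text
clock: 16.85
tcp_pos: [0.6177, -0.0611, 0.0999]
orientation: [0.275, 3.129, -0.0]
ft_force: [0.1, 0.4, -0.5]
gripper_width: 0.717
grip_force: 33.1
```

>>> move_arm(travel=[[0,0,0.001],[0,0,0.003],[0,0,0.004],[0,0,0.004]], dr=[[0,0,0],[0,0,0],[0,0,0],[0,0,0]], grip=[0.2,0.2,0.2,0.2])

```text
clock: 17.18
tcp_pos: [0.6172, -0.061, 0.096]
orientation: [-0.275, -3.129, -0.0]
ft_force: [0.1, 0.9, -0.7]
gripper_width: 0.715
grip_force: 33.1
```

>>> move_arm(travel=[[0,0,0.001],[0,0,0.002],[0,0,0.0025],[0,0,0.0025]], dr=[[0,0,0],[0,0,0],[0,0,0],[0,0,0]], grip=[0.2,0.2,0.2,0.2])

```text
clock: 17.52
tcp_pos: [0.6174, -0.0611, 0.0943]
orientation: [-0.275, -3.129, -0.0]
ft_force: [0.3, 0.3, -0.5]
gripper_width: 0.719
grip_force: 33.1
```

>>> move_arm(travel=[[0,0,0],[0,0,0],[0,0,0],[0,0,0],[0,0,0],[0,0,-0.01],[0,0,-0.03],[0,0,-0.05]], dr=[[0,0,0],[0,0,0],[0,0,0],[0,0,0],[0,0,0],[0,0,0],[0,0,0],[0,0,0]], grip=[0.6,0.8,1,1,1,1,1,1])

```text
clock: 18.18
tcp_pos: [0.6169, -0.0609, 0.1346]
orientation: [-0.275, -3.128, -0.0]
ft_force: [0.7, -0.8, 0.3]
gripper_width: 1.0
grip_force: 0.0
```

>>> move_arm(travel=[[0,0,-0.04],[0,0,-0.08],[0,0,-0.12],[0,0,-0.16],[0,0,-0.18],[0,0,-0.18],[0,0,-0.18],[0,0,-0.18]], dr=[[0,0,0],[0,0,0],[0,0,0],[0,0,0],[0,0,0],[0,0,0],[0,0,0],[0,0,0]], grip=[1,1,1,1,1,1,1,1])

```text
clock: 18.85
tcp_pos: [0.6167, -0.0609, 0.2769]
orientation: [-0.275, -3.127, -0.001]
ft_force: [-0.2, 0.1, -0.1]
gripper_width: 1.001
grip_force: 0.0
```

```bash
python3 - <<'E'
from h import *
T,s=pose(); print(s['tcp_pos'],s['ft_force'])
p=cam('wrist'); C=cloud(p); q=C[(np.hypot(C[...,0]-.614,C[...,1]+.06)<.05)]
r=q[(q[:,2]>.104)&(q[:,2]<.122)]; print('ring',len(r),np.median(r[:,2]),(r.min(0)+r.max(0))/2,np.ptp(r,0)); g=q[(q[:,2]>.13)&(q[:,2]<.15)]; print('peg',g.mean(0))
s=cam('side'); im=s['pixels'][120:260,200:340].repeat(4,0).repeat(4,1); w=p['pixels'][130:330,180:380]; w=cv2.resize(w,(240,240)); out=np.zeros((560,800,3),np.uint8); out[:,:560]=im; out[:240,560:]=w; cv2.imwrite('pics/fin.png',out)
E
```

```text
[ 0.61672618 -0.06087492  0.27686281] [-0.24489147  0.05667004 -0.12515962]
ring 1948 0.11297446390201923 [ 0.61480435 -0.05888383  0.11298995] [0.06082157 0.06097674 0.0177734 ]
peg [ 0.61040564 -0.05922773  0.13932785]
```

View pics/fin.png

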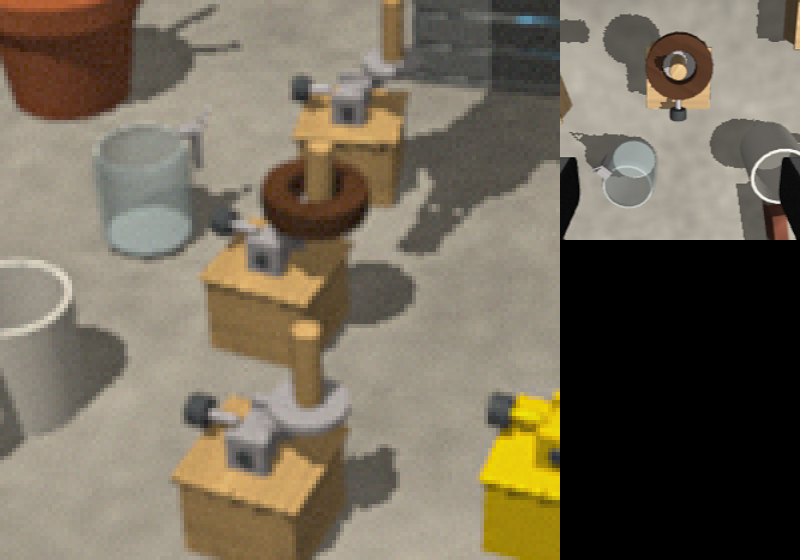

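The ring lies on the collar of the middle peg at (315,195). Its top is at 0.113 m, nearly level, and the gripper is clear.

```bash
python3 -c "
from h import *
print(order.sign_off())"
```

```text
the job is handed in; nothing more can be done
None
```

The olive-wood ring is hanging on the collar of the firm peg, the middle of the three stands, and the gripper has let go. The right-hand peg was loose, and I stopped testing once the middle one held, so the left-hand peg was not rocked.

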